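# Slide a thin plywood blank over the table edge, pick it up and lay it on the drying stand

## Robot

A 6-joint arm with a two-finger parallel gripper is mounted at the origin on a cart in front of the work surface, level with it; the furniture and walls round the work are solid. World frame = base frame: x ahead of the robot, y to its left, z up, the work surface at z = 0. Lengths are in m, angles in rad, forces in N, time in s.
With the tool pointing down it reaches from about 0.375 to 0.925 m from the base axis. Payload 5.7 kg.
Tool frame: the origin (TCP) lies midway between the tips of the shut fingers; the grasp point (between the pads) lies 19 mm behind it; z points along the fingers, y is the line along which they close (so a half turn about z gives the same grasp; the last joint's range is limited). The gripper opens to 88 mm and grips with 3 to 60 N. Pads are 20 mm wide; open, the fingers measure 115 mm over their backs; the gripper's body (75 mm by 178 mm) begins 61 mm behind the grasp point.
Start: joints at [-1.418, 0.359, 1.51, -0, 1.272, -0.115], TCP at [0.159, -0.579, 0.223] pointing down, gripper open.
Joint ranges: [-2.97, 2.97], [-1.01, 2.36], [0.21, 2.38], [-0.96, 4.11], [0.2, 2.71], [-2.98, 2.98]. Speed limits (rad/s): [2.39, 2.39, 3.14, 3.14, 3.14, 3.14].

## Interface

Orientations are given as a unit quaternion [x, y, z, w].
In Python, from cell import monitor, optics, ticket gives the robot as it stands.
- The arm moves only by the tool move_arm, never from a script. Its argument "steps" is text: rows parted by semicolons, each of 6 numbers parted by spaces: the shift along the tool's x, y, z in mm, then the turn, a rotation vector about the tool's x, y, z in degrees. A call has 1 to 8 rows; each row is the pose to reach, as a shift and turn from the pose commanded when the call began, along the tool's axes at that moment; what a row does not reach only later rows make up. A row lasts 1/12 s, in which the tool goes at most 41.7 mm and 7.16 degrees, less where a joint would pass 70% of its speed; a pose out of reach is approached as far as the arm can. A call with a gripper value outside its range is refused whole. "fingers" is the opening, from 0 (shut) to 1 (fully open), set as the call begins (left out, the last holds). The fingers move at their own pace and stop on an object; "squeeze" is the grip in N (left out, the last holds). Time passes only in rows, so rows that repeat a pose let the fingers close. It gives the time, the measured TCP pose, the force, the opening and the grip force at its end, in the units of the state.
- monitor.state(): the state, without advancing time (a new reading comes with each control period).
- optics.capture(name): name is "side" or "top" or "wrist"; returns a dict with "color" (400x640x3 uint8, red, green, blue), "depth" (400x640 float32, m along the optical axis (not along the pixel's ray), 0 where there is no reading), "fx", "fy", "cx", "cy" (pixels), "k1" (the pictures are not rectified: a ray, as slopes to the right and down, at radius r is drawn at 1 + k1 r^2 times it, then the intrinsics apply), "rvec" (rotation vector, rad) and "tvec" (3), from world to camera coordinates, as OpenCV has them. Camera axes: x right, y down, z forward; pixel columns grow to the right and rows downward; lengths in m; the calibration is good to about 2 mm. A picture is of the moment at which its call begins.
- ticket.job_done(): hands the job in; it is judged then, once.
The state is a dict: "clock": time; "joints": joint angles; "joint_velocities": joint speeds; "joint_efforts": joint torques, N m; "tool_pos": TCP position; "tool_rot": TCP orientation; "force": force on the tool from outside, world axes, zero at the start; "wrist_torque": the same for the moment, N m; "finger_gap": finger opening in m; "finger_force": force on a finger pad.
Only numpy, scipy, OpenCV 4.12 (cv2) and the standard library are available. Lean on these libraries where they do the work, as an engineer would, in place of code of your own. Each camera call takes 0.05 s, during which the arm holds its last target. There are 200 camera calls.

## Task

The thin plywood sign blank lies flat on the table, too thin to get hold of well. Slide it along the tabletop to the table's right-hand edge until one end sticks out about 4 cm beyond it, then grasp it by that end and lay it flat on the little wooden drying stand, centred across both rails and about square to them, and let go. Do not disturb the loose things round about.

Things in the scene. Friction and masses are not known exactly. Their poses are not given: they have to be found in the camera images.
- blank: the sign blank: a thin brown plywood strip with a darker border line, 50 x 170 x 4 mm, 40 g, loose. Origin at the centre of its underside; x across the 50 mm width, y along the 170 mm length, z up. It starts flat on the bare white tabletop (z = 0), its length within 20 degrees of world y. Fingertips pressed on its top with a few newtons and moved sideways drag it along.
- blank_centre (a point): centre of the blank, half-way through its thickness (2 mm above its underside); same axes as the blank
- blank_end_a (a point): middle of the short edge at the blank's -y end (at the start the end nearer the table's right edge), 85 mm from the centre, half-way through the thickness
- blank_end_b (a point): middle of the short edge at the blank's +y end, 85 mm from the centre, half-way through the thickness
- table_edge (a point): a point on the upper rim of the table's right-hand edge. The edge is straight and runs along world x; the tabletop (36 mm thick) lies on the +y side of it and beyond it, on the -y side, there is free space down to the floor.
- stand_top (a point): centre of the drying stand at the height of its rail tops, 48 mm above the table, with the stand's axes. The blank belongs across both rails with its length along the stand's y and its centre over this point; its ends then stick out 50 mm beyond each rail, so that the fingers have room beside the end they hold.
- scissors: bystander: dark red handled scissors, 147 x 81 x 13 mm, lying loose farther back; origin at the centre of the underside
- pliers_red: bystander: red handled pliers, 129 x 66 x 15 mm, lying loose farther back on the right; origin at the centre of the underside
- eraser: bystander: off-white eraser, 24 x 58 x 14 mm, lying loose near the front edge; origin at the centre of the underside
- wood_spool: bystander: empty wooden thread spool, 26 mm across, 29 mm high, standing near the front edge; origin at the centre of the underside
- slide_clasp: bystander: small metal bracelet clasp, 22 x 36 x 8 mm, lying near the front edge; origin at the centre of the underside
- glue_bottle: bystander: black glue bottle with a pointed nozzle, 24 x 40 x 138 mm, standing behind the stand; origin at the centre of the underside
- stand: the drying stand, fixed: two light wooden rails on edge, each 110 mm long (along its x) and 8 mm thick, centre lines at y = +30 and -30 mm, joined by two thin dowels lower down; 110 x 68 x 48 mm in all. Origin at the centre of its underside; its x lies within 25 degrees of world x.

How it is judged:
By the outcome, as a careful person would: the job done as asked, in the order asked, and still so for the second after the job is handed in, with the robot touching nothing.
It also fails if it takes over 64 s, if anything falls off the work surface, if the arm or the gripper's body presses on something with over 40 N, if the wrist force passes 120 N, or if a joint passes its speed limit or range.

## Working session

There is one attempt and no reset: what is moved stays moved. The work goes in short steps, Python scripts to look and compute and a tool call to move; the robot and the scene stay as the last step left them, time stands still between calls to the robot, and variables do not carry over. Pictures are saved under pics/ and viewed, at most 12 in all, crops included, and the job is handed in when it is done.

Besides the shell and the picture viewer there is one more tool, called after "Emit:" by a JSON object that holds its "name" and its "arguments". move_arm: Moves the arm, as the interface text tells. Its arguments: {"type":"object","properties":{"steps":{"type":"string"},"fingers":{"type":"number"},"squeeze":{"type":"number"}},"required":["steps"]}

```bash
mkdir -p pics
cat > h.py <<'E'
import numpy as np, cv2
from scipy.spatial.transform import Rotation as R
from cell import monitor, optics, ticket
def cam(n):
    c=optics.capture(n); c['R']=R.from_rotvec(np.ravel(c['rvec'])).as_matrix(); c['t']=np.ravel(c['tvec']); return c
def K(c): return np.array([[c['fx'],0,c['cx']],[0,c['fy'],c['cy']],[0,0,1.]])
def D(c): return np.array([c['k1'],0,0,0,0.])
def onplane(c,uv,z):
    p=cv2.undistortPoints(np.array(uv,float).reshape(-1,1,2),K(c),D(c)).reshape(-1,2)
    d=np.c_[p,np.ones(len(p))]@c['R']; o=-c['R'].T@c['t']
    return o+d*((z-o[2])/d[:,2])[:,None]
def proj(c,P): return cv2.projectPoints(np.array(P,float).reshape(-1,1,3),np.ravel(c['rvec']),c['t'],K(c),D(c))[0].reshape(-1,2)
def cloud(c):
    h,w=c['depth'].shape; u,v=np.meshgrid(np.arange(w),np.arange(h))
    p=cv2.undistortPoints(np.stack([u,v],-1).reshape(-1,1,2).astype(float),K(c),D(c)).reshape(-1,2)
    d=np.ravel(c['depth']); X=np.c_[p*d[:,None],d]
    return ((X-c['t'])@c['R']).reshape(h,w,3)
def save(c,n): cv2.imwrite('pics/'+n,c['color'][...,::-1])
E
python3 - <<'E'
from h import *
for n in('top','side','wrist'):
    c=cam(n); save(c,n+'0.png'); print(n,-c['R'].T@c['t'],c['R'][2],c['fx'],c['k1'])
s=monitor.state(); print(s)
E
```

```text
top [ 0.47364696 -0.10257403  1.0521814 ] [ 8.48598761e-02  6.07732923e-04 -9.96392710e-01] 441.29354997213653 -0.11341207514310998
side [0.22754261 0.5764192  0.48205441] [ 0.39966593 -0.77693766 -0.48645144] 421.3455590519645 -0.03686805699558035
wrist [ 0.23052695 -0.55929593  0.38368588] [-0.26008042 -0.07004362 -0.96304313] 315.81786648108675 -0.03889947933437001
{'clock': 0.15, 'joints': array([-1.41810900e+00,  3.59365826e-01,  1.51118581e+00,  2.42534285e-06,
        1.27250754e+00, -1.15106007e-01]), 'joint_velocities': array([ 6.92041999e-04, -1.56124764e-03, -3.50427850e-03,  2.44067757e-05,
       -6.28063370e-04, -7.92997760e-04]), 'joint_efforts': array([ 4.71322001e-04, -5.15755785e+01, -2.71008629e+01,  6.74169743e-02,
        3.06131341e-02, -8.48350919e-05]), 'tool_pos': array([ 0.15866971, -0.57807949,  0.2219863 ]), 'tool_rot': array([ 9.91049007e-01,  1.33496547e-01, -1.26189799e-05, -7.33152582e-04]), 'force': array([-0.05670708, -0.20635891, -0.44953654]), 'wrist_torque': array([-0.00566508,  0.02676326,  0.02141259]), 'finger_force': 0.0, 'finger_gap': 0.08779509657744024}
```

View pics/top0.png

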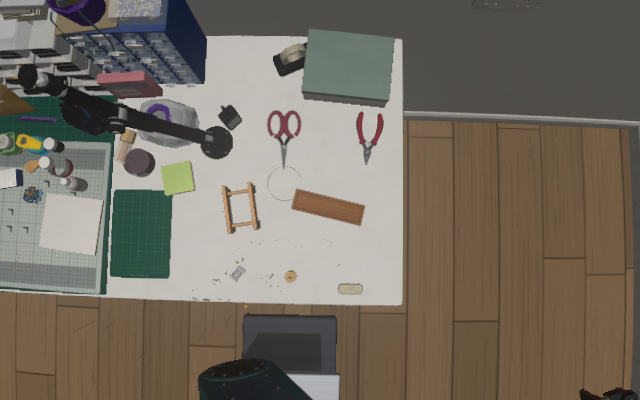

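View pics/side0.png

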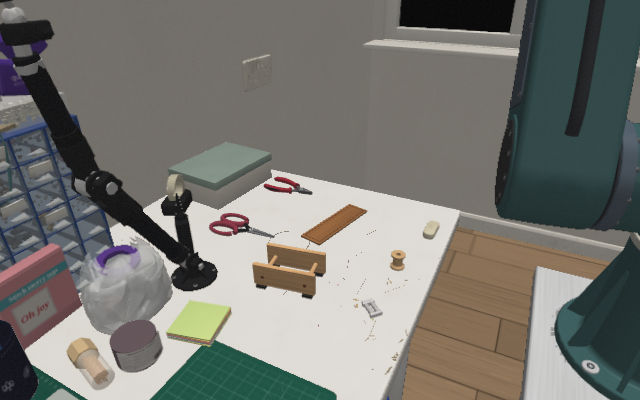

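The top view shows the blank from about (293,200) to (364,215), the stand at (240,207), the table's right edge at column ~402 and the pliers at (368,138). The eraser, spool and clasp lie along the front, rows 270–290. The side view agrees.

Run:
```python
from h import *
c=cam('top'); hsv=cv2.cvtColor(c['color'],cv2.COLOR_RGB2HSV); 
m=((hsv[...,1]>70)&(hsv[...,0]<25)).astype(np.uint8)
m2=np.zeros_like(m); m2[185:230,285:372]=m[185:230,285:372]
k=max(cv2.findContours(m2,0,1)[0],key=cv2.contourArea)
def rect(k,z):
    w=onplane(c,k.reshape(-1,2),z)[:,:2]; r=cv2.minAreaRect((w*1000).astype(np.float32)); return r,cv2.boxPoints(r)
print('blank',*rect(k,.004))
m2[:]=0; m2[175:240,215:262]=m[175:240,215:262]
m2=cv2.morphologyEx(m2,3,np.ones((3,3),np.uint8))
ks=[k for k in cv2.findContours(m2,0,1)[0] if cv2.contourArea(k)>30]
print('stand',rect(np.concatenate(ks),.048), [cv2.contourArea(k) for k in ks])
P=cloud(c)
sel=P[175:240,210:265].reshape(-1,3); s=sel[(sel[:,2]>.042)&(sel[:,2]<.056)]
print('stand depth',len(s),cv2.minAreaRect((s[:,:2]*1000).astype(np.float32)),np.median(s[:,2]))
# table edge: bright white->wood
for row in (180,210,240,260,290):
    g=c['color'][row,380:420].astype(int).min(1); e=380+np.argmax(-np.diff(g))+.5
    print('edge',row,e,onplane(c,[[e,row]],0)[0])
for n,(u,v) in dict(eraser=(350,289),spool=(290,276),clasp=(237,272),pl=(367,163),plh1=(358,115),plr=(382,118),sciss=(284,166),lampbase=(230,117),front=(300,303)).items(): print(n,onplane(c,[[u,v]],0)[0].round(3),P[v,u].round(3))
print('table z',np.median(P[225:260,330:390,2]))
print('tall',[(P[r,cc].round(3)) for r,cc in((140,215),(130,170),(65,350),(88,290))])
vis=cv2.resize(c['color'][160:310,190:410,::-1],None,fx=3.6,fy=3.6,interpolation=2); cv2.imwrite('pics/crop1.png',vis)
```

```text
blank ((546.9093627929688, -123.7259750366211), (168.80194091796875, 49.21200942993164), 77.15837097167969) [[ 504.16013  -200.54706 ]
 [ 552.1412   -211.48477 ]
 [ 589.65857   -46.904892]
 [ 541.67755   -35.96718 ]]
stand (((538.5711059570312, 79.26126861572266), (108.12908935546875, 70.35443878173828), 9.875865936279297), array([[479.27432 , 104.64439 ],
       [491.3411  ,  35.332485],
       [597.8679  ,  53.87815 ],
       [585.80115 , 123.19005 ]], dtype=float32)) [1109.0]
stand depth 336 ((538.531494140625, 80.75809478759766), (109.2160415649414, 69.23786163330078), 8.516966819763184) 0.04901588583578067
edge 180 402.5 [ 0.61513383 -0.30281774  0.        ]
edge 210 402.5 [ 0.54261805 -0.30312609  0.        ]
edge 240 402.5 [ 0.47086467 -0.30364539  0.        ]
edge 260 402.5 [ 0.42333329 -0.30410908  0.        ]
edge 290 402.5 [ 0.35231477 -0.3049842   0.        ]
eraser [ 0.353 -0.18   0.   ] [ 0.355 -0.179  0.018]
spool [ 0.381 -0.038  0.   ] [ 0.381 -0.038  0.004]
clasp [0.387 0.089 0.   ] [0.388 0.087 0.011]
pl [ 0.655 -0.216  0.   ] [ 0.655 -0.217 -0.002]
plh1 [ 0.773 -0.193  0.   ] [ 0.771 -0.193  0.009]
plr [ 0.767 -0.252  0.   ] [ 0.764 -0.251  0.012]
sciss [ 0.643 -0.016  0.   ] [ 0.643 -0.016 -0.001]
lampbase [0.762 0.12  0.   ] [0.739 0.103 0.083]
front [ 0.318 -0.063  0.   ] [ 0.318 -0.063  0.002]
table z 0.0011453558236826627
tall [array([0.698, 0.148, 0.026]), array([0.691, 0.214, 0.153]), array([ 0.873, -0.168,  0.068]), array([ 0.837, -0.025,  0.003])]
```

View pics/crop1.png

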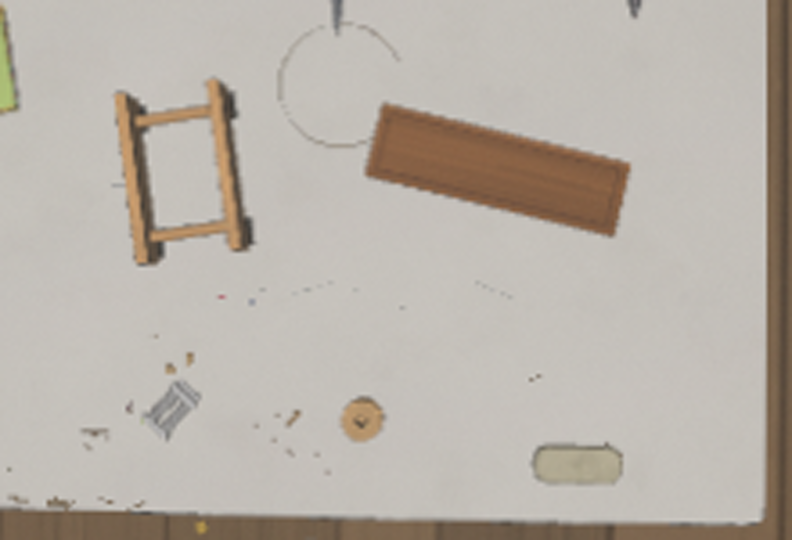

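The crop confirms the blank's outline with corners near (387,105), (630,162), (612,235) and (368,178), and the stand's two rails. The sizes measured (169x49 mm for the blank, 109x69 mm at 49 mm height for the stand) match those given.

Plan:
1. Press two open fingertips along the blank and drag it to the edge, squaring it on the way.
2. Pinch it across its 50 mm width at the overhanging end.

```bash
cat >> h.py <<'E'
def go(x,y,z,yh):
    "tool-frame delta (mm, deg) to TCP x,y,z (m), pointing down, tool y heading yh deg"
    s=monitor.state(); r=R.from_quat(s['tool_rot']); a=np.radians(yh)
    ty=np.array([np.cos(a),np.sin(a),0]); tz=np.array([0,0,-1.]); tx=np.cross(ty,tz)
    q=R.from_matrix(np.c_[tx,ty,tz])
    h=r.as_matrix()[:,1]
    print('delta',(r.inv().apply(np.array([x,y,z])-s['tool_pos'])*1000).round(1),np.degrees((r.inv()*q).as_rotvec()).round(2),
     '| at',s['tool_pos'].round(4),'yh %.1f'%np.degrees(np.arctan2(h[1],h[0])),'F',s['force'].round(1),'t %.2f'%s['clock'],'gap',round(s['finger_gap'],4),'j6 %.2f'%s['joints'][5])
E
python3 -c "
from h import *
go(.549,-.114,.06,-102.8)"
```

```text
delta [ 499.2 -344.2  162.6] [-7.000e-02  1.000e-02  2.814e+01] | at [ 0.1587 -0.5782  0.2221] yh -74.7 F [ 0.  -0.5 -0. ] t 0.20 gap 0.0876 j6 -0.12
```

Emit:
{"name": "move_arm", "arguments": {"steps": "499 -344 60 0 0 28; 499 -344 60 0 0 28; 499 -344 60 0 0 28; 499 -344 60 0 0 28; 499 -344 60 0 0 28; 499 -344 60 0 0 28; 499 -344 60 0 0 28; 499 -344 60 0 0 28", "fingers": 0.65}}

```text
clock: 0.87
tool_pos: [0.3717, -0.3248, 0.1899]
tool_rot: [0.994, -0.11, 0.0, -0.0]
force: [0.7, 0.3, 0.8]
finger_gap: 0.0572
finger_force: 0.0
```

```bash
python3 -c "
from h import *
go(.549,-.114,.05,-102.8)"
```

```text
delta [ 126.7 -244.6  139.9] [-0.   -0.    0.12] | at [ 0.3717 -0.3248  0.1899] yh -102.7 F [0.7 0.3 0.8] t 0.87 gap 0.0572 j6 0.93
```

Emit:
{"name": "move_arm", "arguments": {"steps": "127 -245 80 0 0 0; 127 -245 80 0 0 0; 127 -245 80 0 0 0; 127 -245 80 0 0 0; 127 -245 80 0 0 0; 127 -245 80 0 0 0; 127 -245 140 0 0 0; 127 -245 140 0 0 0"}}

```text
clock: 1.53
tool_pos: [0.5512, -0.1136, 0.0498]
tool_rot: [0.994, -0.109, 0.002, 0.0]
force: [1.0, 0.3, -1.0]
finger_gap: 0.0571
finger_force: 0.0
```

```bash
python3 -c "
from h import *
go(.549,-.114,.004,-102.8)
c=cam('wrist');save(c,'w1.png')"
```

```text
delta [-2.3  0.8 45.8] [ 0.01 -0.23  0.27] | at [ 0.5512 -0.1136  0.0498] yh -102.5 F [ 1.   0.3 -1. ] t 1.53 gap 0.0571 j6 1.46
```

View pics/w1.png

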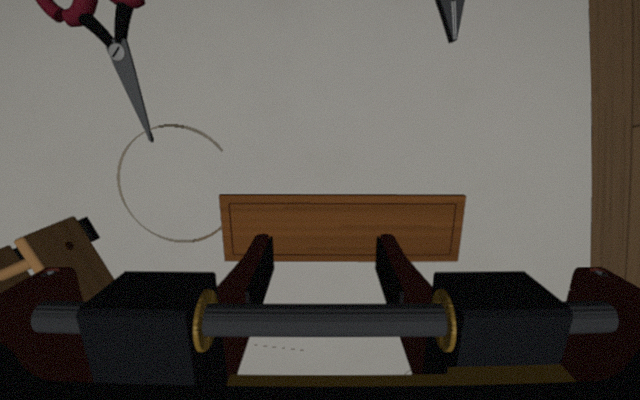

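The wrist view shows both fingertips at (265,240) and (385,240) over the blank, which spans columns 220–465. The space around it is clear. Next I'll descend onto it.

Emit:
{"name": "move_arm", "arguments": {"steps": "-1 0 20 0 0 0; -1 0 36 0 0 0; -1 0 40 0 0 0; -1 0 42 0 0 0; -1 0 44 0 0 0; -1 0 45 0 0 0; -1 0 46 0 0 0; -1 0 46 0 0 0"}}

```text
clock: 2.25
tool_pos: [0.548, -0.1155, 0.0048]
tool_rot: [0.994, -0.11, 0.001, 0.0]
force: [0.1, -0.3, 0.5]
finger_gap: 0.0574
finger_force: 0.0
```

Emit:
{"name": "move_arm", "arguments": {"steps": "0 0 0.5 0 0 0; 0 0 0.5 0 0 0; 0 0 1 0 0 0; 0 0 1 0 0 0; 0 0 1.5 0 0 0; 0 0 1.5 0 0 0; 0 0 1.5 0 0 0"}}

```text
clock: 2.83
tool_pos: [0.548, -0.1154, 0.0043]
tool_rot: [0.994, -0.11, 0.001, 0.0]
force: [-2.4, 0.4, 15.7]
finger_gap: 0.0573
finger_force: 7.6
```

Emit:
{"name": "move_arm", "arguments": {"steps": "0 0 -0.6 0 0 0; 1 5 -0.6 0 0 -0.5; 3 13 -0.6 0 0 -1.3; 5 23 -0.6 0 0 -2.2; 7.5 34 -0.6 0 0 -3.3; 10 45 -0.6 0 0 -4.4; 12 55 -0.6 0 0 -5.4; 14 64 -0.6 0 0 -6.2"}}

```text
clock: 3.5
tool_pos: [0.5479, -0.1804, 0.0043]
tool_rot: [0.998, -0.056, 0.001, -0.001]
force: [0.1, 5.8, 10.4]
finger_gap: 0.057
finger_force: 5.2
```

```bash
cat >> h.py <<'E'
def blank(roi,z=.004,gripoff=True):
    c=cam('top'); hsv=cv2.cvtColor(c['color'],cv2.COLOR_RGB2HSV)
    m=((hsv[...,1]>70)&(hsv[...,0]<25)).astype(np.uint8); m2=np.zeros_like(m); r0,r1,c0,c1=roi; m2[r0:r1,c0:c1]=m[r0:r1,c0:c1]
    k=max(cv2.findContours(m2,0,1)[0],key=cv2.contourArea); r=cv2.minAreaRect((onplane(c,k.reshape(-1,2),z)[:,:2]*1000).astype(np.float32))
    print('blank',r,cv2.boxPoints(r).round(0).tolist()); return c
E
python3 -c "
from h import *
go(.547,-.250,.004,-90)
c=blank((170,250,280,401)); save(c,'t2.png')
c=cam('side'); cv2.imwrite('pics/s2.png',c['color'][...,::-1])"
```

```text
delta [ 7.  69.3  0.3] [-0.06 -0.09 -6.44] | at [ 0.5479 -0.1804  0.0043] yh -96.4 F [ 0.1  5.8 10.4] t 3.50 gap 0.057 j6 1.24
blank ((536.5631103515625, -150.706298828125), (30.187480926513672, 14.727127075195312), 31.95349884033203) [[520.0, -152.0], [528.0, -165.0], [553.0, -149.0], [545.0, -136.0]]
```

View pics/s2.png

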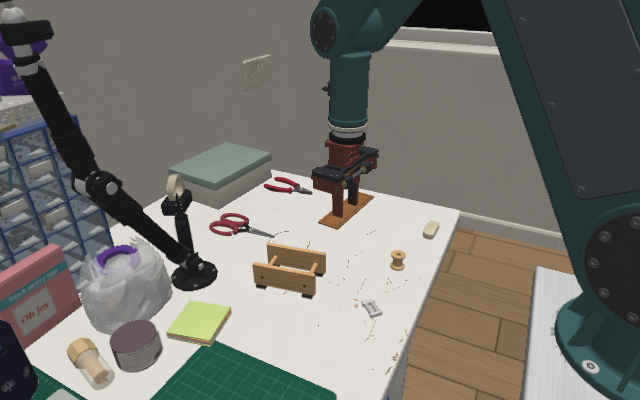

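The side view shows the blank under the fingers near (348,210), and it has followed them. I'll carry on with the drag.

Emit:
{"name": "move_arm", "arguments": {"steps": "1 8 0 0 0 -0.7; 2 17 0 0 0 -1.6; 3 27 0 0 0 -2.5; 4 37 0 0 0 -3.4; 5 47 0 0 0 -4.4; 6 56 0 0 0 -5.3; 7 64 0 0 0 -6.2; 7 69 0 0 0 -6.5"}}

```text
clock: 4.27
tool_pos: [0.5472, -0.25, 0.0043]
tool_rot: [1.0, 0.0, 0.001, -0.0]
force: [0.4, 5.6, 10.1]
finger_gap: 0.0577
finger_force: 4.9
```

Emit:
{"name": "move_arm", "arguments": {"steps": "0 0 -3 0 0 0; 0 0 -30 0 0 0; 0 0 -70 0 0 0; -40 -20 -100 0 0 0; -80 -40 -120 0 0 0; -120 -60 -120 0 0 0; -150 -60 -120 0 0 0; -150 -60 -120 0 0 0"}}

```text
clock: 4.93
tool_pos: [0.3888, -0.1859, 0.1229]
tool_rot: [1.0, 0.001, -0.003, -0.002]
force: [-0.8, 0.2, -0.6]
finger_gap: 0.0574
finger_force: 0.0
```

```bash
python3 -c "
from h import *
go(.547,-.250,.004,-90)
c=blank((150,260,320,440)); save(c,'t3.png')
c=cam('wrist'); save(c,'w3.png')"
```

```text
delta [158.9  64.8 117.6] [-0.21  0.37  0.09] | at [ 0.3888 -0.1859  0.1229] yh -89.9 F [-0.8  0.2 -0.6] t 4.93 gap 0.0574 j6 0.96
blank ((558.2109985351562, -283.7984313964844), (215.25161743164062, 264.5372619628906), 89.89872741699219) [[426.0, -391.0], [690.0, -392.0], [691.0, -176.0], [426.0, -176.0]]
```

View pics/t3.png

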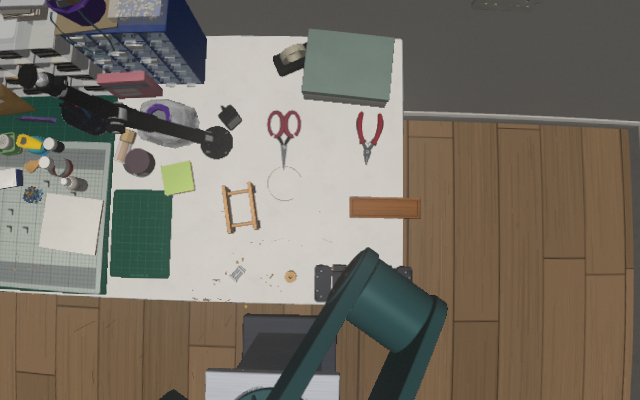

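The top view shows the blank square to the edge, from column 349 to 420 at row ~208, sticking out past the edge at 402.

Run:
```python
from h import *
c=cam('top'); hsv=cv2.cvtColor(c['color'],cv2.COLOR_RGB2HSV).astype(int)
m=((hsv[...,1]>70)&(hsv[...,0]<25)).astype(np.uint8); m2=m*0; m2[180:235,330:401]=m[180:235,330:401]
k=max(cv2.findContours(m2,0,1)[0],key=cv2.contourArea).reshape(-1,2)
w=onplane(c,k,.004)*1000; r=cv2.minAreaRect(w[:,:2].astype(np.float32)); print(r,cv2.boxPoints(r).round(1).tolist())
print(hsv[208,396:432].tolist())
print((cloud(c)[208,396:430,2]*1000).round(0))
for u in(419.5,420.5,421.5):print(onplane(c,[[u,208]],.004)[0])
```

```text
((548.272216796875, -236.5306854248047), (47.89237976074219, 120.17267608642578), 1.128996729850769) [[523.0999755859375, -176.89999389648438], [525.5, -297.1000061035156], [573.4000244140625, -296.1000061035156], [571.0, -176.0]]
[[13, 137, 140], [13, 141, 137], [13, 140, 140], [13, 141, 139], [13, 140, 137], [13, 141, 139], [13, 138, 137], [12, 136, 137], [13, 139, 136], [13, 141, 137], [13, 143, 136], [13, 142, 135], [13, 145, 134], [13, 142, 135], [13, 143, 134], [13, 142, 135], [14, 146, 133], [13, 144, 136], [13, 142, 135], [14, 147, 134], [13, 143, 128], [12, 135, 108], [13, 142, 126], [13, 143, 125], [14, 119, 111], [15, 98, 127], [15, 100, 128], [14, 98, 127], [15, 95, 121], [15, 99, 121], [15, 97, 123], [16, 100, 125], [16, 97, 126], [15, 99, 126], [15, 98, 127], [15, 97, 126]]
[ 4.000e+00  5.000e+00  6.000e+00  6.000e+00  1.000e+00  4.000e+00
  6.000e+00  5.000e+00  5.000e+00  1.052e+03  5.000e+00  7.000e+00
  4.000e+00  5.000e+00  0.000e+00  9.000e+00  7.000e+00  1.000e+00
  5.000e+00  3.000e+00  7.000e+00  5.000e+00  6.000e+00  6.000e+00
  4.000e+00 -7.440e+02 -7.400e+02 -7.440e+02 -7.420e+02 -7.470e+02
 -7.350e+02 -7.430e+02 -7.390e+02 -7.350e+02]
[ 0.54796929 -0.34342769  0.004     ]
[ 0.54801768 -0.34585246  0.004     ]
[ 0.54806606 -0.34827814  0.004     ]
```

The blank sticks out about 41 mm, with its centre near (0.548, -0.260) and a yaw of about 1°. Next is the turn, and the approach over the overhanging end.

```bash
python3 -c "
from h import *
go(.5495,-.327,.09,1)"
```

```text
delta [152.9 136.6  34. ] [ 1.0e-01 -3.0e-02 -9.1e+01] | at [ 0.3966 -0.1904  0.1236] yh -90.0 F [ 0.9 -0.4 -0.8] t 5.08 gap 0.0569 j6 0.97
```

Emit:
{"name": "move_arm", "arguments": {"steps": "20 17 4 0 0 -7; 40 34 8 0 0 -14; 60 51 12 0 0 -21; 80 68 16 0 0 -28; 100 85 20 0 0 -35; 118 105 24 0 0 -42; 136 121 28 0 0 -49; 153 137 30 0 0 -56", "fingers": 1}}

```text
clock: 5.75
tool_pos: [0.5526, -0.329, 0.0919]
tool_rot: [0.881, 0.472, 0.0, 0.001]
force: [0.1, 0.5, 1.0]
finger_gap: 0.0879
finger_force: 0.0
```

```bash
python3 -c "
from h import *
go(.5495,-.327,.06,1)"
```

```text
delta [-0.1 -3.7 31.9] [ 7.000e-02  1.000e-02 -3.461e+01] | at [ 0.5526 -0.329   0.0919] yh -33.6 F [0.1 0.5 1. ] t 5.75 gap 0.0879 j6 -0.06
```

Emit:
{"name": "move_arm", "arguments": {"steps": "0 -3 10 0 0 -7; 0 -3 20 0 0 -14; 0 -3 32 0 0 -21; 0 -3 32 0 0 -28; 0 -3 32 0 0 -34.6; 0 -3 32 0 0 -34.6; 0 -3 32 0 0 -34.6"}}

```text
clock: 6.33
tool_pos: [0.5486, -0.3261, 0.0606]
tool_rot: [0.704, 0.71, 0.0, 0.001]
force: [0.2, -0.3, 0.2]
finger_gap: 0.0878
finger_force: 0.0
```

```bash
python3 -c "
from h import *
go(.5495,-.327,-.017,1)
c=cam('wrist'); save(c,'w4.png')"
```

```text
delta [-0.9  0.8 77.6] [ 0.05  0.03 -0.55] | at [ 0.5486 -0.3261  0.0606] yh 0.5 F [ 0.2 -0.3  0.2] t 6.33 gap 0.0878 j6 -0.65
```

View pics/w4.png

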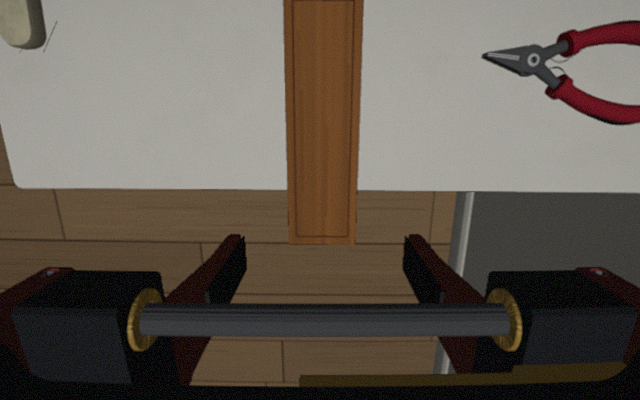

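The wrist view shows the blank's end at (288–357, 244), centred between the fingertips at columns 240 and 410. The table rim is at row 189.

```bash
python3 -c "
from h import *
c=cam('wrist'); print(onplane(c,[[288,244],[357,244],[288,150],[361,150]],.004).round(4),onplane(c,[[200,189],[420,190]],0).round(4))"
```

```text
[[ 0.5221 -0.3457  0.004 ]
 [ 0.5737 -0.3454  0.004 ]
 [ 0.5238 -0.2761  0.004 ]
 [ 0.574  -0.2757  0.004 ]] [[ 0.4586 -0.3049  0.    ]
 [ 0.6185 -0.3046  0.    ]]
```

Emit:
{"name": "move_arm", "arguments": {"steps": "-1 1 15 0 0 -0.5; -1 1 35 0 0 -0.5; -1 1 50 0 0 -0.5; -1 1 60 0 0 -0.5; -1 1 68 0 0 -0.5; -1 1 74 0 0 -0.5; -1 1 78 0 0 -0.5; -1 1 78 0 0 -0.5"}}

```text
clock: 7.1
tool_pos: [0.5478, -0.3262, -0.0173]
tool_rot: [0.7, 0.714, 0.0, -0.0]
force: [0.2, 0.3, -0.4]
finger_gap: 0.0879
finger_force: 0.0
```

Emit:
{"name": "move_arm", "arguments": {"steps": "0 0 0 0 0 0; 0 0 0 0 0 0; 0 0 0 0 0 0; 0 0 0 0 0 0; 0 0 0 0 0 0; 0 0 0 0 0 0; 0 0 0 0 0 0; 0 0 0 0 0 0", "fingers": 0, "squeeze": 30}}

```text
clock: 7.77
tool_pos: [0.548, -0.3263, -0.0167]
tool_rot: [0.7, 0.714, 0.0, 0.0]
force: [0.1, 0.4, 0.5]
finger_gap: 0.0493
finger_force: 30.0
```

Emit:
{"name": "move_arm", "arguments": {"steps": "0 0 -1 0 0 0; 0 0 -3 0 0 0; 0 0 -6 0 0 0; 0 0 -10 0 0 0; 0 0 -15 0 0 0; 0 0 -20 0 0 0; 0 0 -25 0 0 0; 0 0 -30 0 0 0"}}

```text
clock: 8.43
tool_pos: [0.548, -0.3263, 0.0139]
tool_rot: [0.7, 0.714, 0.0, 0.0]
force: [-0.2, 1.0, -0.2]
finger_gap: 0.0495
finger_force: 30.0
```

```bash
python3 -c "
from h import *
go(.548,-.326,.10,0)
c=cam('side');  P=cloud(c)
cv2.imwrite('pics/s5.png',cv2.resize(c['color'][120:280,260:480,::-1],None,fx=3.5,fy=3.5))"
```

```text
delta [  0.3  -0.  -86.1] [0.02 0.01 1.14] | at [ 0.548  -0.3263  0.0139] yh 1.1 F [-0.2  1.  -0.2] t 8.43 gap 0.0495 j6 -0.67
```

View pics/s5.png

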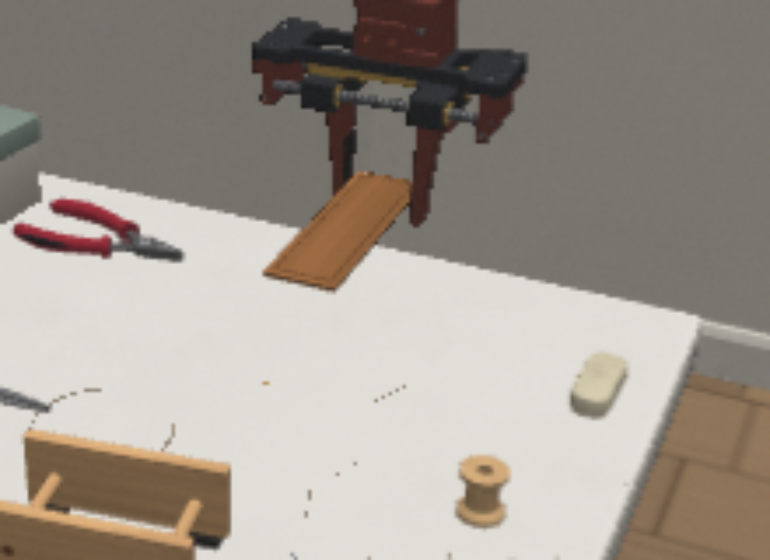

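The side view shows the blank held between the fingers and about level, its free end at crop (265–335, 275–290). I'll lift it and carry it over.

Emit:
{"name": "move_arm", "arguments": {"steps": "0 0 -10 0 0 0; 0 0 -22 0 0 0; 0 0 -36 0 0 0; 0 0 -52 0 0 0; 0 0 -68 0 0 0; 0 0 -82 0 0 0; 0 0 -94 0 0 0; 0 0 -100 0 0 0"}}

```text
clock: 9.15
tool_pos: [0.5488, -0.3269, 0.1157]
tool_rot: [0.7, 0.714, 0.0, 0.001]
force: [0.2, 0.1, 1.5]
finger_gap: 0.0495
finger_force: 30.0
```

```bash
python3 -c "
from h import *
go(.549,.015,.115,9.2)"
```

```text
delta [3.418e+02 7.100e+00 1.000e-01] [ 0.13  0.11 -8.05] | at [ 0.5488 -0.3269  0.1157] yh 1.1 F [0.2 0.1 1.5] t 9.15 gap 0.0495 j6 -0.67
```

Emit:
{"name": "move_arm", "arguments": {"steps": "8 0 0 0 0 0; 22 0 0 0 0 -0.5; 42 1 0 0 0 -1; 64 1 0 0 0 -1.5; 88 2 0 0 0 -2; 112 2 0 0 0 -2.7; 136 3 0 0 0 -3.4; 160 3 0 0 0 -4"}}

```text
clock: 9.82
tool_pos: [0.5462, -0.1634, 0.1119]
tool_rot: [0.674, 0.739, -0.0, -0.001]
force: [-0.1, 0.2, -0.9]
finger_gap: 0.0494
finger_force: 30.0
```

Emit:
{"name": "move_arm", "arguments": {"steps": "24 2 0 0 0 -0.6; 48 4 0 0 0 -1.2; 72 5 0 0 0 -1.8; 96 7 0 0 0 -2.4; 120 9 0 0 0 -3; 140 10 0 0 0 -3.5; 156 11 0 0 0 -4; 164 12 0 0 0 -4"}}

```text
clock: 10.48
tool_pos: [0.5427, 0.0013, 0.112]
tool_rot: [0.648, 0.762, -0.001, -0.002]
force: [-0.8, -0.2, -0.8]
finger_gap: 0.0493
finger_force: 30.0
```

Run:
```python
from h import *
go(.549,.015,.06,9.2)
c=cam('side')
hsv=cv2.cvtColor(c['color'],cv2.COLOR_RGB2HSV); vis=c['color'][100:320,200:480,::-1]
cv2.imwrite('pics/s6.png',cv2.resize(vis,None,fx=2.7,fy=2.7))
```

```text
delta [12.4  8.6 52. ] [-0.17 -0.1   0.09] | at [0.5427 0.0013 0.112 ] yh 9.3 F [-0.8 -0.2 -0.8] t 10.48 gap 0.0493 j6 -0.29
```

View pics/s6.png

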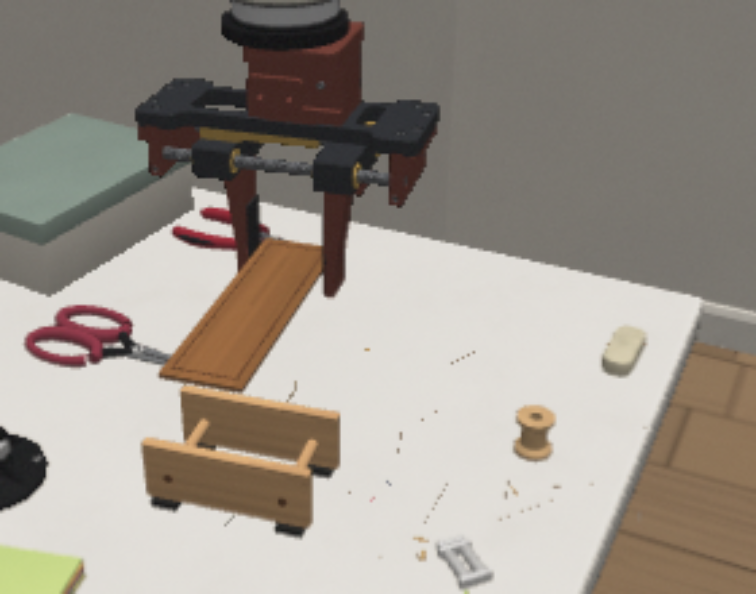

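The side view shows the blank held in front of and above the stand, its free end at crop (163–240, 375–389). I'll fit a plane to its depth to check tilt and heading.

Run:
```python
from h import *
c=cam('side'); P=cloud(c); hsv=cv2.cvtColor(c['color'],cv2.COLOR_RGB2HSV)
m=(hsv[...,0]<16)&(hsv[...,1]>120); b=np.zeros_like(m)
poly=(np.array([[158,380],[242,394],[325,260],[262,250]])/2.7+[200,100]).astype(np.int32); z=np.zeros(m.shape,np.uint8); cv2.fillPoly(z,[poly],1)
q=P[m&(z>0)]; q=q[(q[:,2]>.08)&(q[:,2]<.17)]; print(len(q))
A=np.c_[q[:,0]-.53,q[:,1]-.066,np.ones(len(q))]; s=np.linalg.lstsq(A,q[:,2],rcond=None)[0]; 
for _ in range(3):
    k=abs(A@s-q[:,2])<.006; s=np.linalg.lstsq(A[k],q[k,2],rcond=None)[0]
print('slope x,y deg',np.degrees(np.arctan(s[:2])),'top z mid',s[2])
r=cv2.minAreaRect((q[k[:len(q)] if 0 else abs(A@s-q[:,2])<.006][:,:2]*1000).astype(np.float32)); print(r,cv2.boxPoints(r).tolist())
print(onplane(c,[[260.4,238.9],[288.9,244.1]],s[2]+s[1]*.08))
# stand from side view: rail top corners (crop px) at z=.048
rc=np.array([[182,391],[339,412],[143,440],[312,471]])/2.7+[200,100]; print('rail corners',onplane(c,rc,.048).round(4))
```

```text
1445
slope x,y deg [-0.21067816 -0.10509752] top z mid 0.1324473313279722
((530.5084228515625, 75.02937316894531), (47.85736846923828, 156.35098266601562), 8.609208106994629) [[495.14697265625, 148.7420196533203], [518.5517578125, -5.84725284576416], [565.869873046875, 1.3167266845703125], [542.465087890625, 155.906005859375]]
[[0.53880303 0.15621848 0.13230059]
 [0.49436246 0.14897057 0.13230059]]
rail corners [[0.592  0.0651 0.048 ]
 [0.4885 0.0397 0.048 ]
 [0.5849 0.1208 0.048 ]
 [0.4768 0.1006 0.048 ]]
```

The blank is level (about 0.2°) and lines up with the fingers. Next I'll move it over the stand and lower it.

Emit:
{"name": "move_arm", "arguments": {"steps": "4 3 10 0 0 0; 9 6 22 0 0 0; 12 8 36 0 0 0; 12 8 50 0 0 0; 12 8 60 0 0 0; 12 8 66 0 0 0; 12 8 70 0 0 0; 12 8 72 0 0 0"}}

```text
clock: 11.25
tool_pos: [0.5506, 0.011, 0.0403]
tool_rot: [0.649, 0.761, -0.0, -0.0]
force: [-0.0, 0.1, -0.3]
finger_gap: 0.0495
finger_force: 30.0
```

Run:
```python
from h import *
go(.5485,.015,.031,9.2)
c=cam('top'); cv2.imwrite('pics/t7.png',cv2.resize(c['color'][150:290,180:340,::-1],None,fx=4,fy=4))
```

```text
delta [ 4.3 -1.5  9.3] [-0.06 -0.02 -0.09] | at [0.5506 0.011  0.0403] yh 9.1 F [-0.   0.1 -0.3] t 11.25 gap 0.0495 j6 -0.26
```

View pics/t7.png

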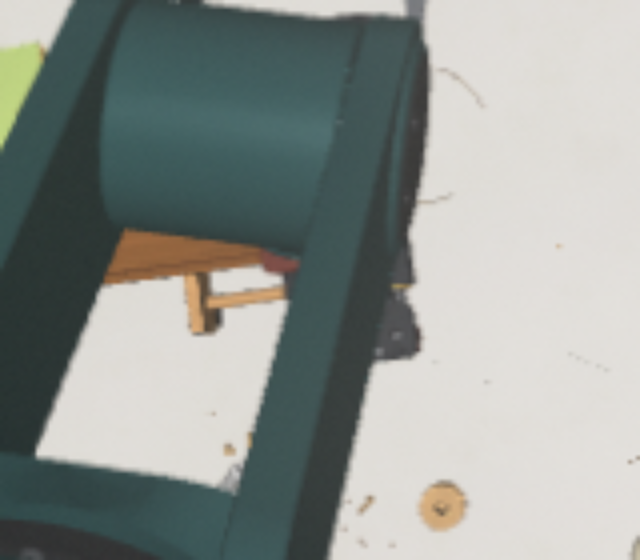

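The arm mostly hides the top view. The blank's edge at about (110–290, 240–280) looks square to the visible rail. I'll make the small correction and set it down.

Emit:
{"name": "move_arm", "arguments": {"steps": "2 -1 0 0 0 0; 4 -1.5 2 0 0 0; 4 -1.5 4 0 0 0; 4 -1.5 6 0 0 0; 4 -1.5 7 0 0 0; 4 -1.5 8 0 0 0; 4 -1.5 8.5 0 0 0; 4 -1.5 8.5 0 0 0"}}

```text
clock: 11.97
tool_pos: [0.5488, 0.015, 0.0326]
tool_rot: [0.649, 0.761, -0.0, -0.0]
force: [-0.3, -0.2, -0.6]
finger_gap: 0.0493
finger_force: 30.0
```

Run:
```python
from h import *
go(.5485,.015,.031,9.2)
c=cam('side'); P=cloud(c); hsv=cv2.cvtColor(c['color'],cv2.COLOR_RGB2HSV)
cv2.imwrite('pics/s8.png',cv2.resize(c['color'][130:320,200:420,::-1],None,fx=3,fy=3))
```

```text
delta [ 0.1 -0.3  1.6] [-0.01 -0.01 -0.06] | at [0.5488 0.015  0.0326] yh 9.1 F [-0.3 -0.2 -0.6] t 11.97 gap 0.0493 j6 -0.26
```

View pics/s8.png

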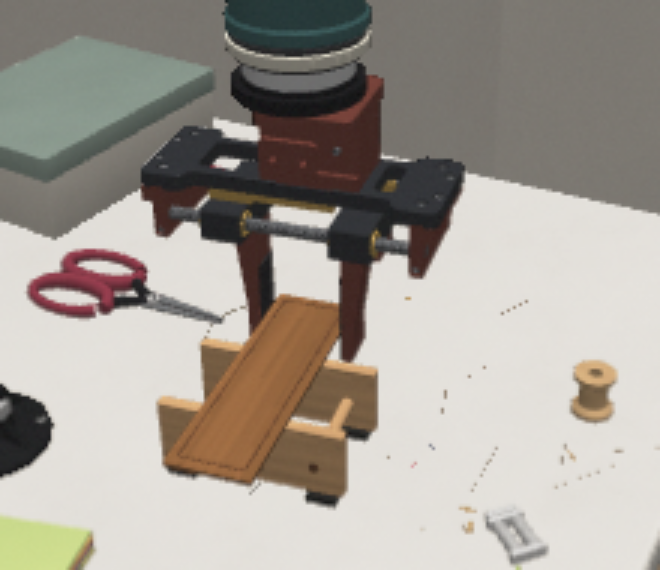

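The blank hovers about 1.5 mm above both rails, level and square; its corners are near (283,297), (340,310), (255,480) and (167,462). I'll check its centring numerically.

Run:
```python
from h import *
c=cam('side'); f=lambda a:np.array(a)/3+[200,130]
b=onplane(c,f([[167,460],[252,478],[343,310],[283,297]]),.0533)[:,:2]; print('blank',b.round(4).tolist())
bc=(b[0]+b[1])/2; d=(b[2]+b[3])/2-bc; print('b end mid',bc,'head',np.degrees(np.arctan2(-d[1],-d[0])),'centre',bc+d/np.linalg.norm(d)*.085)
r=onplane(c,f([[160,399],[346,433],[203,340],[377,367]]),.048)[:,:2]; print('rails',r.round(4).tolist(),r.mean(0), np.degrees(np.arctan2(*(r[0]-r[1]+r[2]-r[3])[::-1])))
```

```text
blank [[0.5471, 0.1674], [0.5005, 0.1597], [0.5301, 0.0017], [0.5705, 0.0053]]
b end mid [0.52377565 0.16355094] head 99.4105912404538 centre [0.53767386 0.07969488]
rails [[0.5842, 0.1206], [0.4772, 0.1005], [0.5942, 0.061], [0.4887, 0.039]] [0.53607086 0.08025404] 11.197981455151096
```

Emit:
{"name": "move_arm", "arguments": {"steps": "0 -1 0.5 0 0 0; 0 -1 1 0 0 0; 0 -1 1.4 0 0 0; 0 -1 1.6 0 0 0; 0 -1 1.8 0 0 0; 0 -1 1.8 0 0 0"}}

```text
clock: 12.57
tool_pos: [0.5477, 0.0148, 0.031]
tool_rot: [0.648, 0.761, -0.0, -0.0]
force: [-1.0, -0.5, 2.3]
finger_gap: 0.0494
finger_force: 30.0
```

Emit:
{"name": "move_arm", "arguments": {"steps": "0 0 0 0 0 0; 0 0 0 0 0 0; 0 0 0 0 0 0; 0 0 0 0 0 0; 0 0 0 0 0 0; 0 0 0 0 0 0; 0 0 0 0 0 0; 0 0 0 0 0 0", "fingers": 1}}

```text
clock: 13.23
tool_pos: [0.5479, 0.0149, 0.0309]
tool_rot: [0.649, 0.761, 0.0, -0.0]
force: [-0.4, -0.6, -0.6]
finger_gap: 0.0879
finger_force: 0.0
```

Emit:
{"name": "move_arm", "arguments": {"steps": "0 0 -8 0 0 0; 0 0 -25 0 0 0; 0 0 -50 0 0 0; 0 0 -80 0 0 0; 0 0 -110 0 0 0; 0 0 -140 0 0 0; 0 0 -160 0 0 0; 0 0 -160 0 0 0"}}

```text
clock: 13.9
tool_pos: [0.551, 0.0146, 0.1962]
tool_rot: [0.648, 0.761, 0.003, 0.004]
force: [0.6, 0.3, -0.7]
finger_gap: 0.088
finger_force: 0.0
```

Emit:
{"name": "move_arm", "arguments": {"steps": "-35 0 0 0 0 0; -70 0 0 0 0 0; -105 0 0 0 0 0; -140 0 0 0 0 0; -175 0 0 0 0 0; -210 0 0 0 0 0; -240 0 0 0 0 0; -250 0 0 0 0 0"}}

```text
clock: 14.57
tool_pos: [0.5877, -0.2363, 0.1901]
tool_rot: [0.65, 0.76, -0.001, 0.0]
force: [-0.0, -0.1, 0.3]
finger_gap: 0.0881
finger_force: 0.0
```

Run:
```python
from h import *
c=cam('top'); cv2.imwrite('pics/t9.png',cv2.resize(c['color'][160:300,180:340,::-1],None,fx=4,fy=4))
hsv=cv2.cvtColor(c['color'],cv2.COLOR_RGB2HSV)
m=((hsv[...,0]<16)&(hsv[...,1]>110)&(hsv[...,2]<170)).astype(np.uint8); m2=m*0; m2[170:245,190:290]=m[170:245,190:290]; m2=cv2.morphologyEx(m2,2,np.ones((5,5),np.uint8))
k=max(cv2.findContours(m2,0,1)[0],key=cv2.contourArea); r=cv2.minAreaRect((onplane(c,k.reshape(-1,2),.052)[:,:2]*1000).astype(np.float32)); print(r)
print(monitor.state()['tool_pos'])
```

```text
((538.470947265625, 80.94517517089844), (48.29735565185547, 166.2472686767578), 9.107462882995605)
[ 0.58776551 -0.23602327  0.19000979]
```

View pics/t9.png

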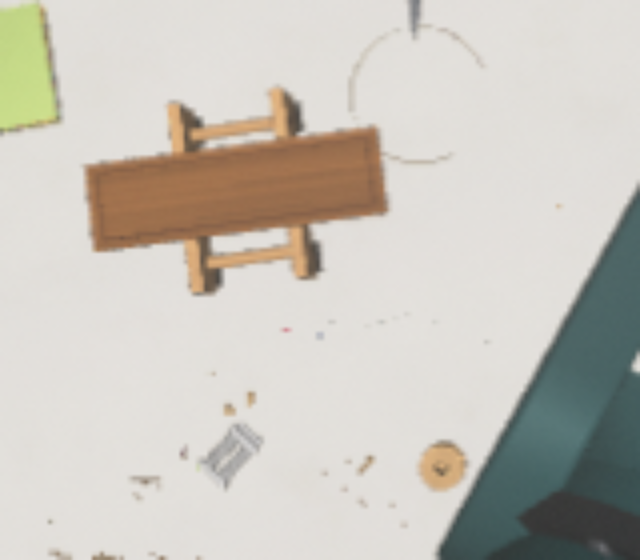

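The top view shows the blank lying across both rails, from (90,165) to (385,210), centred and square. It measures (538.5, 80.9) mm at 9.1°, against the stand's (538.5, 80) mm at about 9°.

```bash
python3 -c "
from h import *
print(ticket.job_done())"
```

```text
the job is handed in; nothing more can be done
None
```

The blank was slid about 41 mm past the table's right-hand edge, gripped by that end, laid flat and square across both stand rails (centred within about 1 mm by the top camera), released, and the job handed in at about 15 s, with no loose things touched.

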